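Raise the magnifier one rung on its ladder stand

ROBOT

A 6-joint arm with a two-finger parallel gripper is mounted at the origin on a cart in front of the work surface, level with it; the furniture and walls round the work are solid. World frame = base frame: x ahead of the robot, y to its left, z up, the work surface at z = 0. Lengths are in m, angles in degrees, forces in N, time in s.
With the tool pointing down it reaches from about 0.25 to 0.775 m from the base axis. Payload 8.9 kg.
Tool frame: the origin (TCP) lies midway between the tips of the shut fingers; the grasp point (between the pads) lies 19 mm behind it; z points along the fingers, y is the line along which they close (so a half turn about z gives the same grasp; the last joint's range is limited). The gripper opens to 85 mm and grips with 20 to 120 N. Pads are 22 mm wide; open, the fingers measure 114 mm over their backs; the gripper's body (76 mm by 85 mm) begins 54 mm behind the grasp point. The pads swing forward as they close: fully open they stand 13 mm farther back than shut.
Start: joints at [64.383, 16.656, -8.789, 64.555, 0, 82.019], TCP at [0.159, 0.5, 0.231] pointing down, gripper open.
Joint ranges: [-144.48, 144.48], [-52.06, 99.96], [-74.48, 78.29], [-112.23, 115.85], [-86.99, 84.42], [-180, 180]. Speed limits (degrees/s): [127.2, 127.2, 159.86, 180, 180, 180].

INTERFACE

Orientations are given as [roll, pitch, yaw] about the fixed x, y, z axes, in that order (R = Rz(yaw) Ry(pitch) Rx(roll)).
In Python, from station import state, grab_frame, get_calibration, sign_off gives the robot as it stands.
- The arm moves only by the shell command python3 -m inch 'ROWS' [FORCE]. ROWS is JSON, a list of rows, each a list of 3 entries, a list of its own where there are three numbers: the turn, a rotation vector about the tool's x, y, z in units of 8 degrees (1.0 is 8 degrees), then the shift along the tool's x, y, z in units of 25 mm (1.0 is 25 mm), then the gripper command: -1 is fully open, 1 is shut, values between are in proportion. A call has 1 to 12 rows; each row is the pose to reach, as a shift and turn from the pose commanded when the call began, along the tool's axes at that moment; what a row does not reach only later rows make up. A row lasts 1/8 s, in which the tool goes at most 62.5 mm and 10.7 degrees, less where a joint would pass 70% of its speed; a pose out of reach is approached as far as the arm can. A call with a gripper value outside its range is refused whole. The fingers move at their own pace and stop on an object; FORCE is the grip in N (left out, the last holds). Time passes only in rows, so rows that repeat a pose let the fingers close. It gives the time, the measured TCP pose, the force, the opening and the grip force at its end, in the units of the state.
- state(): the state, without advancing time (a new reading comes with each control period).
- grab_frame(name): name is "side" or "top" or "wrist"; returns (picture, depth): 420x560x3 uint8, blue, green, red; 420x560 float32, m along the optical axis (not along the pixel's ray), 0 where there is no reading.
- get_calibration(name): a dict with "camera_matrix" (3x3 intrinsics, pixels), "world_from_camera" (4x4, takes a point from camera to world coordinates); the wrist camera has in their place "mount" (4x4, takes a point from camera to tool coordinates, whose origin is the TCP and whose axes are the flange's). Camera axes: x right, y down, z forward; pixel columns grow to the right and rows downward; lengths in m; the calibration is good to about 2 mm. The wrist camera is an equidistant fisheye: a pixel r from the principal point sees the ray r / f radians off the axis. A picture is of the moment at which its call begins: read the wrist's pose just before it. get_calibration takes no time and is no camera call.
- sign_off(): hands the job in; it is judged then, once.
The state is a dict: "t": time; "joint_pos": joint angles; "qd": joint speeds; "joint_torque": joint torques, N m; "ee_pos": TCP position; "ee_rot": TCP orientation; "contact_force": force on the tool from outside, world axes, zero at the start; "ft_torque": the same for the moment, N m; "opening": opening from 0.0 (shut) to 1.0 (fully open); "finger_force": force on a finger pad.
Only numpy, scipy, OpenCV 4.12 (cv2) and the standard library are available. Lean on these libraries where they do the work, as an engineer would, in place of code of your own. Each camera call takes 0.05 s, during which the arm holds its last target. There are 200 camera calls.

TASK

Two small ladder stands are on the bench, one carrying a round magnifier lens and the other a square white light panel. Take the magnifier's sliding section by its black top handle, raise it until its orange catch has passed the next rung up and swung back, then lower it gently (do not let it drop) so that the catch sits on that rung, and let go. Go up one rung only and leave the light panel as it is.

Things in the scene. Friction and masses are not known exactly. Their poses are not given: they have to be found in the camera images.
- lens_handle (a point): centre of the black handle bar (14 mm thick, 52 mm long, along its y axis; z up) topping the magnifier's slide, 225 mm above the table at the start. 9 mm rails at 35 mm either side; beneath it 35 mm are free. The lens (94 mm black ring) is 130 mm lower, 93 mm to its -x side. The fixed column (two rails, three 8 mm rungs) stands 21 mm to its +x side, 188 mm high. The stand is fixed and may be turned
- lens_slide (a joint): height (m) of the magnifier's slide above its start: 0 = catch on the lowest rung (start), 0.060 = seated on the middle rung, 0.120 = on the top rung, 0.135 = end. Slides straight up with little friction, weighs about 0.3 kg, drops if let go above a rung. Going up, the middle rung pushes the catch aside from 0.046 on, and the catch swings back free at 0.072; lowered from there it stops on the rung
- lens_catch (a joint): angle (rad) of the orange catch with brass counterweight, 50 mm long, hinged between the rails of the magnifier's slide: 0 = nose level, rests on or locks over a rung; it grows to about 0.9 as a rung pushes the nose down in passing, and falls back to 0 by its weight
- panel_handle (a point): centre of the same black handle bar on the other stand, whose sliding section carries a square white light panel 94 x 94 mm in place of the lens; same sizes and axes. To be left alone

How it is judged (in metres and radians):
On the way:
1. the magnifier's section is raised past the middle rung and its catch has swung back level (value of joint lens_slide above 0.063 m and value of joint lens_catch below 0.15 rad), for 0.1 s.
At the end, for the whole second after the job is handed in: The magnifier's sliding section rests on the middle rung, 60 mm (within 6 mm) above where it started, its catch level (within 0.2 rad), released and at rest; the light panel's handle is within 12 mm of where it started (value of joint lens_slide between 0.054 and 0.066 m and value of joint lens_catch below 0.2 rad and velocity of joint lens_slide between -0.02 and 0.02 m/s and distance of panel_handle from where it was at the start of the episode below 0.012 m); the robot touches nothing.
It fails at once if the magnifier's section drops (moves down faster than 0.4 m/s) (velocity of joint lens_slide below -0.4 m/s).
It fails at once if the light panel is raised or pushed more than 20 mm (distance of panel_handle from where it was at the start of the episode above 0.02 m).
It also fails if it takes over 32 s, if anything falls off the work surface, if the arm or the gripper's body presses on something with over 40 N, if the wrist force passes 120 N, or if a joint passes its speed limit or range.

## Working session

There is one attempt and no reset: what is moved stays moved. The work goes in short steps, Python scripts to look and compute and a shell command to move; the robot and the scene stay as the last step left them, time stands still between calls to the robot, and variables do not carry over. Pictures are saved under pics/ and viewed, at most 10 in all, crops included, and the job is handed in when it is done.

```bash
mkdir -p pics; cat > h.py <<'E'
import numpy as np,cv2
from station import *
def pts(name):
    im,d=grab_frame(name);c=get_calibration(name);K=np.array(c["camera_matrix"]);T=np.array(c["world_from_camera"])
    v,u=np.mgrid[:420,:560];P=np.stack([(u-K[0,2])/K[0,0]*d,(v-K[1,2])/K[1,1]*d,d],-1)
    return im,d,P@T[:3,:3].T+T[:3,3]
E
python3 - <<'E'
from h import *
s=state();print(s)
a,d1,P=pts("top");b,d2,Q=pts("side")
np.savez("v.npz",a=a,P=P,d1=d1,b=b,Q=Q,d2=d2)
cv2.imwrite("pics/a.png",a);cv2.imwrite("pics/b.png",b)
for n in("top","side"):print(np.round(get_calibration(n)["world_from_camera"],3))
E
```

```text
{'t': 0.0, 'joint_pos': array([ 6.43835205e+01,  1.66874491e+01, -8.82955659e+00,  6.45541576e+01,
        8.99530440e-04,  8.20188303e+01]), 'qd': array([-1.87302886e-02, -1.42022612e-02,  7.95919493e-02,  7.28309666e-06,
       -6.94144371e-02, -4.20656737e-02]), 'joint_torque': array([-1.39267002e-03, -5.37152088e+01,  3.31366932e+01,  1.60617172e-02,
       -4.00092113e-04,  5.46386786e-06]), 'ee_pos': array([0.15886085, 0.49995064, 0.23075556]), 'ee_rot': array([-1.79929651e+02, -1.07716718e-02,  1.62364683e+02]), 'contact_force': array([0.32383547, 0.46541674, 0.1493359 ]), 'ft_torque': array([0.04969701, 0.08912108, 0.00780485]), 'finger_force': 0.0, 'opening': 0.9996921408250324}
[[ 0.028 -0.989  0.145  0.428]
 [-0.999 -0.026  0.021 -0.007]
 [-0.017 -0.145 -0.989  1.123]
 [ 0.     0.     0.     1.   ]]
[[ 0.897 -0.133  0.421  0.141]
 [-0.441 -0.312  0.842 -0.877]
 [ 0.019 -0.941 -0.338  0.521]
 [ 0.     0.     0.     1.   ]]
```

View pics/a.png

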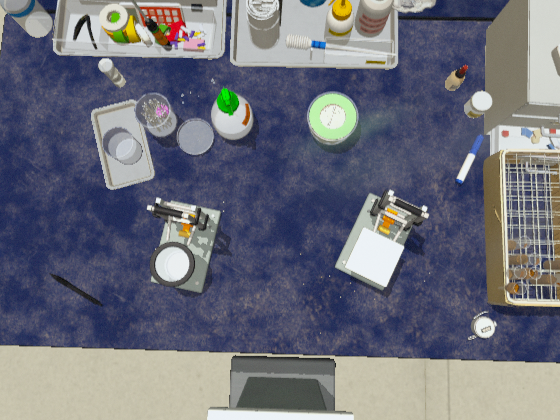

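View pics/b.png

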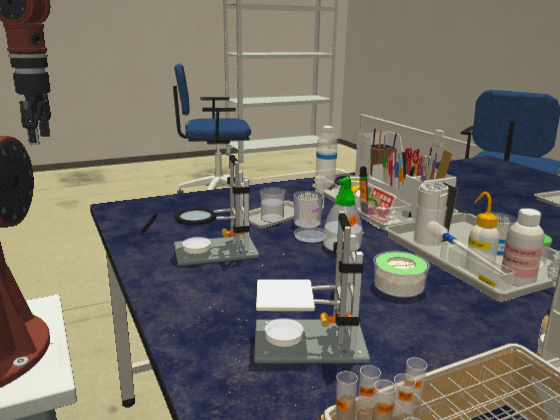

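The top view shows the magnifier at left: ring at about (173,265), handle and column tops at about (178,210). The panel is at right, about (375,258), with its handle near (400,205). The side view agrees.

```bash
python3 - <<'E'
from h import *
f=np.load("v.npz");a,P=f["a"],f["P"]
for n,A,sl in(("top",a,(slice(185,300),slice(130,230))),("side",f["b"],(slice(140,260),slice(160,265)))):
    Pn=(P if n=="top" else f["Q"])[sl];A=A[sl]
    z=Pn[...,2]
    dk=A.max(-1)<70
    for lo,hi in((.212,.24),(.172,.195),(.085,.11)):
        m=dk&(z>lo)&(z<hi)
        p=Pn[m]
        if len(p)<5: print(n,lo,len(p));continue
        r=cv2.minAreaRect((p[:,:2]*1000).astype(np.float32));print(n,lo,len(p),np.median(p,0).round(4),np.round(r[0],1),np.round(r[1],1),round(r[2],1),p.min(0).round(3),p.max(0).round(3))
x0,y0=140,190
cv2.imwrite("pics/c.png",cv2.resize(np.hstack([a[185:300,135:225],f["b"][145:260,165:265]]),None,fx=4,fy=4,interpolation=cv2.INTER_CUBIC))
E
```

```text
top 0.212 143 [0.5482 0.2183 0.2307] [549.6 218.1] [57.3 13.6] 80.3 [0.54  0.19  0.214] [0.559 0.247 0.236]
top 0.172 44 [0.5472 0.1789 0.1747] [552.9 214. ] [90.5 32.4] 84.5 [0.533 0.167 0.172] [0.573 0.259 0.192]
top 0.085 60 [0.4511 0.1978 0.0997] [453.  227.8] [81.5 83.5] 3.6 [0.412 0.186 0.092] [0.495 0.27  0.104]
side 0.212 45 [0.5459 0.2064 0.2266] [548.6 212.4] [56.6 11.5] 79.5 [0.54  0.185 0.218] [0.558 0.24  0.229]
side 0.172 0
side 0.085 330 [0.4516 0.2027 0.0953] [466.  213.4] [ 95.7 128.5] 29.9 [0.412 0.182 0.086] [0.54  0.281 0.099]
```

View pics/c.png

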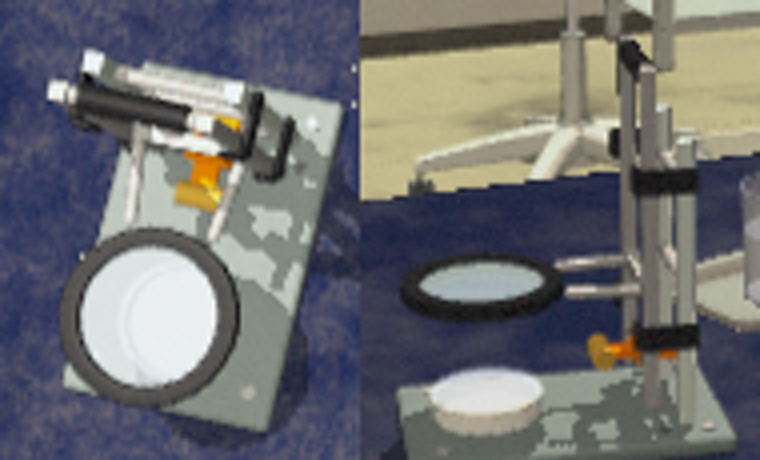

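The crop shows the black bar lying between two rail tops, with the column behind it (+x). From depth, the handle is at about (0.549, 0.216, 0.225) with the stand turned by about -9°. I'll go above it.

```bash
python3 -m inch '[[[0,0,0],[0,0,-2],-1],[[0,0,0],[0,0,-4],-1],[[10.24,0,0],[0,0,-4],-1]]' >/dev/null 2>&1 </dev/null & wait; true; python3 -c "
from station import state;s=state();print(s['t'],s['ee_pos'],s['ee_rot'])"
```

```text
0.475 [0.15901593 0.50014116 0.33937634] [-1.69869242e+02  1.05187235e-01  1.62360694e+02]
```

My last row put the turn on the tool's x axis, not z, so the tool is now tilted by about 10°. I'll undo that first.

```bash
python3 -m inch '[[[-1.3,0,0],[0,0,0],-1],[[-1.3,0,0],[0,0,0],-1],[[-1.3,0,0],[0,0,0],-1]]'
```

```text
t: 0.85
ee_pos: [0.1591, 0.5004, 0.3352]
ee_rot: [-180.0, 0.1, 162.4]
contact_force: [0.2, 0.3, 1.4]
opening: 1.0
finger_force: 0.0
```

```bash
python3 -m inch '[[[0,0,5.1],[-9,-3,0],-1],[[0,0,10.2],[-18.3,-6.1,0],-1],[[0,0,10.2],[-18.3,-6.1,0],-1],[[0,0,10.2],[-18.3,-6.1,0],-1],[[0,0,10.2],[-18.3,-6.1,0],-1],[[0,0,10.2],[-18.3,-6.1,0],-1],[[0,0,10.2],[-18.3,-6.1,0],-1],[[0,0,10.2],[-18.3,-6.1,0],-1],[[0,0,10.2],[-18.3,-6.1,0],-1],[[0,0,10.2],[-18.3,-6.1,0],-1],[[0,0,10.2],[-18.3,-6.1,0],-1],[[0,0,10.2],[-18.3,-6.1,0],-1]]'
python3 - <<'E'
from h import *
s=state();print(s['ee_pos'],s['ee_rot']);im,d=grab_frame("wrist");c=get_calibration("wrist");print(c)
np.savez("w.npz",im=im,d=d,p=s['ee_pos'],r=s['ee_rot']);cv2.imwrite("pics/w.png",im)
E
```

```text
t: 2.35
ee_pos: [0.5482, 0.2172, 0.3335]
ee_rot: [180.0, 0.3, 80.9]
contact_force: [0.2, 0.2, -0.8]
opening: 1.003
finger_force: 0.0
[0.54820376 0.2171627  0.33347949] [179.95979328   0.2981489   80.85784316]
{'camera_matrix': array([[325.1922621 ,   0.        , 277.08544357],
       [  0.        , 325.1922621 , 206.60305791],
       [  0.        ,   0.        ,   1.        ]]), 'mount': array([[-3.95159523e-04, -9.64169495e-01, -2.65286690e-01,
         6.64535296e-02],
       [ 9.99999738e-01, -5.41815573e-04,  4.79641959e-04,
         1.05285921e-04],
       [-6.06192606e-04, -2.65286431e-01,  9.64169457e-01,
        -1.42437093e-01],
       [ 0.00000000e+00,  0.00000000e+00,  0.00000000e+00,
         1.00000000e+00]])}
```

View pics/w.png

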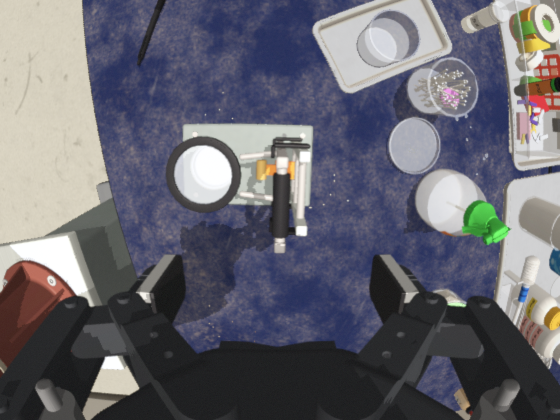

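The wrist view shows the bar from (283,168) to (280,240), upright between the fingers, with the column to its right at (302,190). I'll cast rays to its height.

```bash
python3 - <<'E'
from h import *
from scipy.spatial.transform import Rotation as R
f=np.load("w.npz");c=get_calibration("wrist");K=c["camera_matrix"];M=c["mount"]
A=R.from_euler('xyz',f['r'],degrees=True).as_matrix()
def ray(u,v):
    u=np.asarray(u,float);v=np.asarray(v,float)
    x=(u-K[0,2])/K[0,0];y=(v-K[1,2])/K[1,1];t=np.hypot(x,y)
    d=np.stack([x/t*np.sin(t),y/t*np.sin(t),np.cos(t)],-1)
    return d@M[:3,:3].T
m=np.zeros((420,560),bool);m[165:245,265:298]=f['im'][165:245,265:298].max(-1)<60
v,u=np.nonzero(m);d=ray(u,v);dw=d@A.T;o=A@M[:3,3]+f['p']
w=o+dw*((0.230-o[2])/dw[:,2])[:,None]
# depth check
x=(u-K[0,2])/K[0,0]
t=np.hypot(x,(v-K[1,2])/K[1,1]);z=f['d'][v,u]
wd=o+dw*(z/np.cos(t))[:,None]
g=wd[:,2]>.215
for q in(w[g],wd[g]):
    tl=(q-f['p'])@A
    r=cv2.minAreaRect((tl[:,:2]*1000).astype(np.float32));print(g.sum(),np.median(q,0).round(4),np.round(r[0],1),np.round(r[1],1),r[2])
    l=cv2.fitLine((tl[:,:2]*1000).astype(np.float32),cv2.DIST_HUBER,0,.01,.01).ravel();print(l, np.median(q[:,2]),np.percentile(q[:,2],[5,95]))
E
```

```text
610 [0.5508 0.2139 0.23  ] [-0.6  3. ] [50.9 13.3] 1.5155659914016724
[ 0.9941739  -0.10778808 -1.194811    2.899891  ] 0.23 [0.23 0.23]
610 [0.5509 0.2138 0.2299] [19.9  3.6] [93.  13.4] 1.548658847808838
[ 0.995074   -0.09913539 -1.1256068   2.963486  ] 0.22992547336887725 [0.22659981 0.23172413]
```

```bash
python3 -m inch '[[[0,0,0.2],[0,0.12,1],-1],[[0,0,0.2],[0,0.12,2],-1],[[0,0,0.2],[0,0.12,3],-1],[[0,0,0.2],[0,0.12,4],-1],[[0,0,0.2],[0,0.12,4.5],-1],[[0,0,0.2],[0,0.12,5],-1],[[0,0,0.2],[0,0.12,5],-1],[[0,0,0.2],[0,0.12,5],-1]]'
python3 - <<'E'
from h import *
s=state();print(s['ee_pos'],s['ee_rot']);im,d=grab_frame("wrist");b,_=grab_frame("side")
cv2.imwrite("pics/w2.png",np.hstack([cv2.resize(im,(400,300)),cv2.resize(b[90:270,120:360],(400,300))]))
E
```

```text
t: 3.4
ee_pos: [0.552, 0.2153, 0.2079]
ee_rot: [180.0, 0.3, 79.2]
contact_force: [-0.5, -0.1, 0.5]
opening: 1.002
finger_force: 0.0
[0.55199329 0.21531207 0.20793409] [179.98633831   0.31400473  79.16306477]
```

View pics/w2.png

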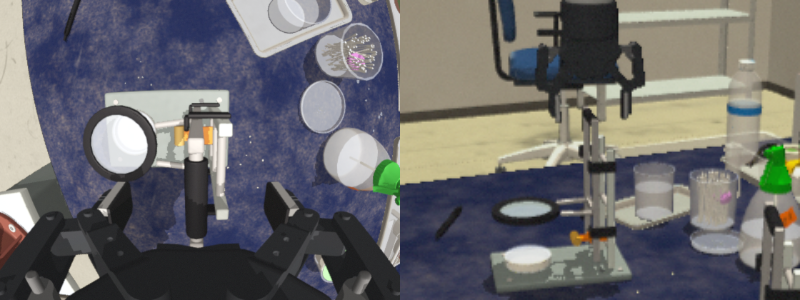

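The bar (197,200) is midway between the open fingers (118 and 280) and clear of everything. I'll close on it.

```bash
python3 -m inch '[[[0,0,0],[0,0,0],0.3],[[0,0,0],[0,0,0],0.5],[[0,0,0],[0,0,0],1],[[0,0,0],[0,0,0],1],[[0,0,0],[0,0,0],1],[[0,0,0],[0,0,0],1],[[0,0,0],[0,0,0],1]]' 50
```

```text
t: 4.38
ee_pos: [0.5508, 0.2153, 0.2073]
ee_rot: [-179.9, 0.3, 79.2]
contact_force: [-5.3, 1.0, 4.6]
opening: 0.143
finger_force: 48.7
```

```bash
python3 -m inch '[[[0,0,0],[0,0,-0.3],1],[[0,0,0],[0,0,-0.6],1],[[0,0,0],[0,0,-0.9],1],[[0,0,0],[0,0,-1.2],1],[[0,0,0],[0,0,-1.5],1],[[0,0,0],[0,0,-1.8],1],[[0,0,0],[0,0,-2.1],1],[[0,0,0],[0,0,-2.4],1],[[0,0,0],[0,0,-2.7],1],[[0,0,0],[0,0,-3],1],[[0,0,0],[0,0,-3.2],1],[[0,0,0],[0,0,-3.2],1]]'
python3 - <<'E'
from h import *
b,d=grab_frame("side");s=state();print(s['ee_pos'],s['contact_force'])
cv2.imwrite("pics/s3.png",cv2.resize(b[100:270,160:280],None,fx=3.5,fy=3.5,interpolation=cv2.INTER_CUBIC))
E
```

```text
t: 5.88
ee_pos: [0.5508, 0.2153, 0.2876]
ee_rot: [-179.9, 0.4, 79.2]
contact_force: [-6.6, -0.6, -4.3]
opening: 0.142
finger_force: 49.3
[0.55082797 0.21536303 0.28737704] [-6.25495293 -0.64540991 -2.87253169]
```

View pics/s3.png

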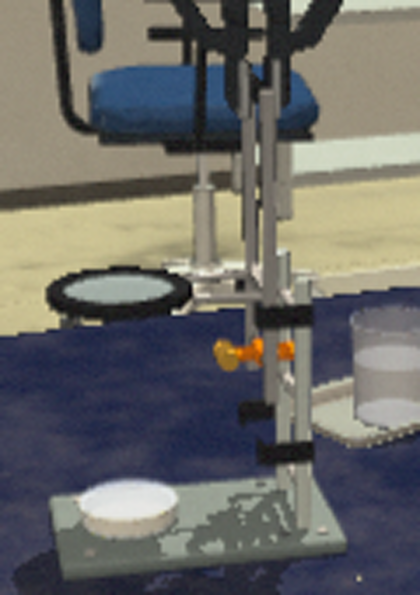

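The section is up about 80 mm and the orange catch is level again, counterweight at (228,355) and nose at (290,350). I'll lower it slowly.

```bash
python3 -m inch '[[[0,0,0],[0,0,0.1],1],[[0,0,0],[0,0,0.2],1],[[0,0,0],[0,0,0.3],1],[[0,0,0],[0,0,0.4],1],[[0,0,0],[0,0,0.5],1],[[0,0,0],[0,0,0.6],1],[[0,0,0],[0,0,0.68],1],[[0,0,0],[0,0,0.74],1],[[0,0,0],[0,0,0.78],1],[[0,0,0],[0,0,0.78],1],[[0,0,0],[0,0,0.78],1]]'
```

```text
t: 7.3
ee_pos: [0.5508, 0.2153, 0.2676]
ee_rot: [-179.9, 0.4, 79.2]
contact_force: [-6.1, 0.4, -4.4]
opening: 0.142
finger_force: 49.3
```

```bash
python3 -m inch '[[[0,0,0],[0,0,0.03],1],[[0,0,0],[0,0,0.06],1],[[0,0,0],[0,0,0.06],1],[[0,0,0],[0,0,0.06],1]]'; python3 -m inch '[[[0,0,0],[0,0,0.03],1],[[0,0,0],[0,0,0.06],1],[[0,0,0],[0,0,0.06],1],[[0,0,0],[0,0,0.06],1]]'
```

```text
t: 7.8
ee_pos: [0.5509, 0.2153, 0.2672]
ee_rot: [-179.9, 0.4, 79.2]
contact_force: [-7.8, -0.4, 4.2]
opening: 0.147
finger_force: 50.1
t: 8.3
ee_pos: [0.5509, 0.2154, 0.267]
ee_rot: [-180.0, 0.3, 79.2]
contact_force: [-11.2, -0.7, 13.5]
opening: 0.143
finger_force: 51.1
```

The upward force shows it seated, 60 mm above the grasp height. I'll ease off, open and retreat upward.

```bash
python3 -m inch '[[[0,0,0],[0,0,-0.05],1],[[0,0,0],[0,0,-0.05],1],[[0,0,0],[0,0,-0.05],0.5],[[0,0,0],[0,0,-0.05],0],[[0,0,0],[0,0,-0.05],-1],[[0,0,0],[0,0,-0.05],-1],[[0,0,0],[0,0,-0.05],-1],[[0,0,0],[0,0,-0.05],-1],[[0,0,0],[0,0,-0.05],-1],[[0,0,0],[0,0,-0.05],-1]]' 20
python3 -m inch '[[[0,0,0],[0,0,-0.5],-1],[[0,0,0],[0,0,-1.2],-1],[[0,0,0],[0,0,-2],-1],[[0,0,0],[0,0,-3],-1],[[0,0,0],[0,0,-4],-1],[[0,0,0],[0,0,-4],-1],[[0,0,0],[0,0,-4],-1],[[0,0,0],[0,0,-4],-1]]'
python3 - <<'E'
from h import *
b,d,Q=pts("side")
m=(b[130:260,160:275].max(-1)<60);q=Q[130:260,160:275][m]
q=q[(q[:,0]<.5)&(q[:,2]>.06)&(q[:,2]<.25)&(q[:,0]>.4)&(q[:,1]<.3)];print("ring z",np.median(q[:,2]),len(q))
cv2.imwrite("pics/s4.png",cv2.resize(b[100:270,160:280],None,fx=3.5,fy=3.5,interpolation=cv2.INTER_CUBIC))
E
```

```text
t: 9.55
ee_pos: [0.5517, 0.2155, 0.266]
ee_rot: [-180.0, 0.3, 79.2]
contact_force: [0.1, 0.0, 0.6]
opening: 0.997
finger_force: 0.0
t: 10.55
ee_pos: [0.5515, 0.216, 0.3652]
ee_rot: [-179.9, 0.4, 79.2]
contact_force: [0.2, 0.4, -0.2]
opening: 1.0
finger_force: 0.0
ring z 0.15482261223442678 285
```

View pics/s4.png

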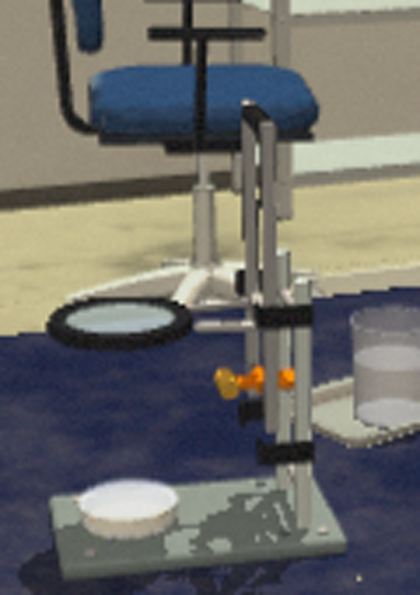

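The section stays up: the ring is at z 0.155, against 0.095 at the start. The catch at (255,380) is level, and the gripper is clear.

```bash
python3 -c "
from station import sign_off;print(sign_off())"
```

```text
the job is handed in; nothing more can be done
None
```

The magnifier's section now rests on the middle rung, about 60 mm above its start, with its catch level and the gripper clear; the arm never went near the light panel, and the job is handed in (no verdict shown).

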